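# Hold the collector's offset bracket level above its stand

### The job

Pick up the cast offset bracket by its balance point, keeping it level all the way, and bring it over the collector stand with the big boss straight above the thick post and the small boss straight above the thin post. Finish while still holding it there, level and still, with its underside roughly 4 cm above the tips of the posts, so that a colleague can slip washers onto the posts; do not let it touch the stand, do not put it down or let go, and leave the vials, the plaster specimen and the wrench where they are.

Things in the scene. Friction and masses are not known exactly. Their poses are not given: they have to be found in the camera images.
- bracket: the loose bracket itself, a plain aluminium casting lying on the bench on its two bosses: a straight bar joins a big boss (tube 50 mm outside diameter, 24 mm bore, 50 mm tall) to a small boss (tube 26 mm outside diameter, 14 mm bore, 44 mm tall); the bore axes are 180 mm apart and upright, overall length 218 mm, about 0.34 to 0.56 kg. Origin on the underside plane, midway between the bores; x points to the big boss, z up. The point bracket_mid is better for grasping
- bracket_mid (a point): point in the bar of the bracket midway between the two bore axes, half-way up the bar, 29 mm above the underside; axes as the bracket's (x along the bar to the big boss, z up). The bar is 16 mm wide (y), 22 mm tall (from 18 to 40 mm above the underside) with flat upright sides. The balance point (centre of mass) is NOT here: it lies in the bar 40 mm from here towards the big boss, that is 50 mm from the big boss's axis
- bracket_big_end (a point): centre of the big boss of the bracket, on its bore axis at the underside; 90 mm from the middle along x
- bracket_small_end (a point): centre of the small boss of the bracket, on its bore axis at the underside; 90 mm from the middle along -x
- stand: the collector stand, fixed to the bench: aluminium base plate 240 x 80 x 12 mm with two upright steel posts 180 mm apart along its length, both rising 40 mm above the plate (tips 52 mm above the bench), one thick (20 mm) and one thin (10 mm diameter). Origin under the centre of the plate; x points to the thick post, z up
- stand_thick_post (a point): centre of the tip of the thick post (20 mm diameter), 52 mm above the bench; axes as the stand's
- stand_thin_post (a point): centre of the tip of the thin post (10 mm diameter), 52 mm above the bench; axes as the stand's
- vial_a: bystander: small glass vial with black cap, 28 mm diameter, 58 mm tall; origin at the centre of its underside
- vial_b: bystander: a second vial, the same
- specimen: bystander: upright plaster specimen block 28 x 28 x 70 mm; origin at the centre of its underside
- wrench: bystander: steel wrench 150 mm long lying flat on the bench, along its x axis; origin near its middle, at the underside
Things that resemble listed ones, but are neither listed nor needed, are in the scene too. What is shaped like the bracket but brown or purple is not meant.

How it is judged:
On the way:
1. the bracket is lifted clear of the bench, gripped at its balance point and level (height (world z) of each of bracket_big_end, bracket_small_end above 0.02 m and angle between bracket's own z axis and vertical below 0.12 rad and x of the grasp point in the frame of bracket_mid between 0.022 and 0.058 m), for 0.2 s.
At the end, for the whole second after the job is handed in: The gripper holds the bracket at its balance point (within 18 mm along the bar), still and level within 5 degrees, not touching the stand; big boss within 14 mm of the thick post's axis and small boss within 14 mm of the thin post's axis, undersides 15 to 70 mm above the post tips (horizontal distance between bracket_big_end and stand_thick_post below 0.014 m and horizontal distance between bracket_small_end and stand_thin_post below 0.014 m and z of bracket_big_end in the frame of stand_thick_post between 0.015 and 0.07 m and z of bracket_small_end in the frame of stand_thin_post between 0.015 and 0.07 m and angle between bracket's own z axis and vertical below 0.087 rad and x of the grasp point in the frame of bracket_mid between 0.022 and 0.058 m and linear speed of bracket below 0.02 m/s and angular speed of bracket below 0.15 rad/s and contact force between the fingers and bracket above 2 N and contact force between bracket and stand below 0.1 N); the arm keeps its last pose, push and grip.
It fails at once if the bracket is tipped more than 15 degrees (angle between bracket's own z axis and vertical above 0.262 rad).
It fails at once if the bracket touches the stand (contact force between bracket and stand above 0.5 N).
It fails at once if a vial, the specimen or the wrench is moved (distance of any of vial_a, vial_b, specimen, wrench from where it was at the start of the episode above 0.015 m).
It also fails if it takes over 42 s, if anything falls off the work surface, if the arm or the gripper's body presses on something with over 40 N, if the wrist force passes 120 N, or if a joint passes its speed limit or range.

### The arm

A 6-joint arm with a two-finger parallel gripper is mounted at the origin on the work surface. World frame = base frame: x ahead of the robot, y to its left, z up, the work surface at z = 0. Lengths are in m, angles in rad, forces in N, time in s.
With the tool pointing down it reaches from about 0.375 to 0.9 m from the base axis. Payload 3.1 kg.
Tool frame: the origin (TCP) lies between the finger pads; the fingertips stand 22 mm ahead of it and the grasp point (between the pads) lies 3 mm ahead of it; z points along the fingers, y is the line along which they close (so a half turn about z gives the same grasp; the last joint's range is limited). The gripper opens to 87 mm and grips with 3 to 60 N. Pads are 19 mm wide; open, the fingers measure 117 mm over their backs; the gripper's body (75 mm by 190 mm) begins 51 mm behind the grasp point.
Start: joints at [1.111, 0.527, 1.433, -0, 1.181, -0.178], TCP at [0.173, 0.601, 0.245] pointing down, gripper open.
Joint ranges: [-3.08, 3.08], [-0.75, 2.2], [0.22, 2.44], [-1.43, 4.57], [0, 2.65], [-2.85, 2.85]. Speed limits (rad/s): [2.79, 2.79, 3.14, 3.14, 3.14, 3.14].

### API

Orientations are given as a unit quaternion [x, y, z, w].
In Python, from rig import robot gives the robot as it stands.
- The arm moves only by the tool move_arm, never from a script. Its argument "series" is text: rows parted by semicolons, each of 6 numbers parted by spaces: the shift along the tool's x, y, z in mm, then the turn, a rotation vector about the tool's x, y, z in degrees. In form: dx dy dz ax ay az; .... A call has 1 to 8 rows; each row is the pose to reach, as a shift and turn from the pose commanded when the call began, along the tool's axes at that moment; what a row does not reach only later rows make up. A row lasts 1/12 s, in which the tool goes at most 41.7 mm and 7.16 degrees, less where a joint would pass 70% of its speed; a pose out of reach is approached as far as the arm can. A call with a gripper value outside its range is refused whole. "jaw" is the opening, from 0 (shut) to 1 (fully open), set as the call begins (left out, the last holds). The fingers move at their own pace and stop on an object; "newtons" is the grip in N (left out, the last holds). Time passes only in rows, so rows that repeat a pose let the fingers close. It gives the time, the measured TCP pose, the force, the opening and the grip force at its end, in the units of the state.
- robot.get_obs(): the state, without advancing time (a new reading comes with each control period).
- robot.camera(name): name is "scene" or "top" or "wrist"; returns a dict with "img" (400x640x3 uint8, red, green, blue), "mtx" (3x3 intrinsics, pixels), "distortion" ([k1, k2, p1, p2, k3] as OpenCV has them; the pictures are not rectified), "world_to_cam" (4x4, takes a point from world to camera coordinates). Camera axes: x right, y down, z forward; pixel columns grow to the right and rows downward; lengths in m; the calibration is good to about 2 mm. A picture is of the moment at which its call begins. There is no depth.
- robot.hand_in(): hands the job in; it is judged then, once.
Trained networks look in a picture, given as the dict that the camera call returned (one of the last four; its "shot" number tells which), for a name from the list of things; names that differ only in an ending like _2 or _b are one class to them, and where a whole thing is asked for, a point or a joint stands for the part that bears it (a point fixed in the world has none). Each returns a list of dicts, best first, with "p" (0 to 1); they miss things now and then, are a little off and sometimes report something else, mostly with a low value. They report only what shows in the picture. A call takes as long as a camera call. They do not tell look-alikes from the thing itself.
- robot.search_frame(picture, thing): "xyz" ([x, y, z] in m, in world coordinates, good to about 4 mm: the middle of the surface that is visible of it).
- robot.tip_of(picture, thing): "xyz" ([x, y, z] in m, in world coordinates, good to about 4 mm: a listed point, or the origin of a listed thing).
The state is a dict: "time": time; "q": joint angles; "joint_velocities": joint speeds; "joint_torque": joint torques, N m; "position": TCP position; "tool_rot": TCP orientation; "ft_force": force on the tool from outside, world axes, zero at the start; "moment": the same for the moment, N m; "grip_width": finger opening in m; "grip_force": force on a finger pad.
Only numpy, scipy, OpenCV 4.12 (cv2) and the standard library are available. Lean on these libraries where they do the work, as an engineer would, in place of code of your own. Each camera call takes 0.05 s, during which the arm holds its last target. There are 200 camera calls.

## Working session

There is one attempt and no reset: what is moved stays moved. The work goes in short steps, Python scripts to look and compute and a tool call to move; the robot and the scene stay as the last step left them, time stands still between calls to the robot, and variables do not carry over. Pictures are saved under pics/ and viewed, at most 10 in all, crops included, and the job is handed in when it is done.

Besides the shell and the picture viewer there is one more tool, called after "Emit:" as name(argument=value, ...) on one line, values as JSON. move_arm: Moves the arm, as the interface text tells. Its arguments: {"type":"object","properties":{"series":{"type":"string"},"jaw":{"type":"number"},"newtons":{"type":"number"}},"required":["series"]}

```bash
mkdir -p pics; cat > h.py <<'E'
from rig import robot
import numpy as np, cv2
from scipy.spatial.transform import Rotation as R
def save(c,n): cv2.imwrite(f'pics/{n}.png',c['img'][:,:,::-1])
def px(c,p):
    W=c['world_to_cam']; r,_=cv2.Rodrigues(W[:3,:3]); return cv2.projectPoints(np.array([p],float),r,W[:3,3],c['mtx'],c['distortion'])[0].ravel().round()
def ray(c,u,v,z):
    n=cv2.undistortPoints(np.array([[[u,v]]],float),c['mtx'],c['distortion']).ravel()
    W=c['world_to_cam'];A=W[:3,:3].T;o=-A@W[:3,3];d=A@[n[0],n[1],1];return o+d*(z-o[2])/d[2]
E
python3 - <<'E'
from h import *
a=robot.camera('scene');b=robot.camera('top')
save(a,'s1');save(b,'t1')
for n,c in(('s',a),('t',b)):
  for t in ['bracket_mid','bracket_big_end','bracket_small_end','stand_thick_post','stand_thin_post','vial_a','specimen','wrench']:
    print(n,t,[(round(d['p'],2),np.round(d['xyz'],3).tolist(),px(c,d['xyz']).tolist()) for d in robot.tip_of(c,t)[:4]])
print(robot.get_obs()['tool_rot'])
E
```

```text
s bracket_mid [(0.68, [0.503, 0.24, 0.027], [396.0, 217.0]), (0.61, [0.771, 0.294, 0.027], [339.0, 293.0]), (0.6, [0.458, 0.447, 0.032], [486.0, 244.0])]
s bracket_big_end [(0.96, [0.424, 0.197, 0.001], [398.0, 204.0]), (0.92, [0.751, 0.209, -0.001], [315.0, 276.0]), (0.88, [0.414, 0.533, -0.004], [528.0, 264.0])]
s bracket_small_end [(0.95, [0.788, 0.384, 0.004], [370.0, 333.0]), (0.88, [0.585, 0.276, -0.001], [387.0, 250.0]), (0.79, [0.503, 0.377, 0.001], [445.0, 251.0])]
s stand_thick_post [(0.82, [0.458, -0.183, 0.051], [288.0, 146.0]), (0.26, [0.507, 0.238, 0.001], [393.0, 226.0])]
s stand_thin_post [(0.86, [0.64, -0.192, 0.052], [238.0, 168.0])]
s vial_a [(0.69, [0.773, -0.097, 0.004], [221.0, 219.0]), (0.56, [0.757, 0.082, -0.001], [273.0, 249.0])]
s specimen [(0.63, [0.786, 0.003, -0.001], [242.0, 240.0])]
s wrench [(0.55, [0.772, -0.096, 0.002], [222.0, 219.0]), (0.5, [0.524, -0.005, -0.0], [316.0, 191.0])]
t bracket_mid [(0.83, [0.508, 0.236, 0.03], [251.0, 235.0]), (0.83, [0.77, 0.297, 0.027], [229.0, 143.0]), (0.68, [0.46, 0.445, 0.027], [173.0, 255.0])]
t bracket_big_end
[... 254 characters left out ...]
.0]), (0.8, [0.503, 0.373, 0.003], [203.0, 239.0])]
t stand_thick_post [(0.83, [0.457, -0.181, 0.055], [409.0, 250.0]), (0.44, [0.507, 0.237, 0.0], [252.0, 236.0])]
t stand_thin_post [(0.7, [0.638, -0.191, 0.055], [408.0, 181.0]), (0.46, [0.516, -0.005, -0.001], [339.0, 231.0])]
t vial_a [(0.67, [0.422, 0.2, 0.001], [265.0, 267.0]), (0.58, [0.775, -0.1, -0.0], [368.0, 141.0]), (0.56, [0.753, 0.083, 0.0], [305.0, 149.0])]
t specimen [(0.7, [0.588, 0.273, -0.001], [239.0, 208.0]), (0.49, [0.784, -0.0, 0.001], [334.0, 138.0])]
t wrench [(0.57, [0.518, -0.004, 0.003], [339.0, 230.0]), (0.34, [0.784, 0.001, 0.003], [333.0, 138.0])]
[ 1.39937646e-01  9.90160318e-01  1.92155437e-05 -1.89044092e-06]
```

View pics/s1.png

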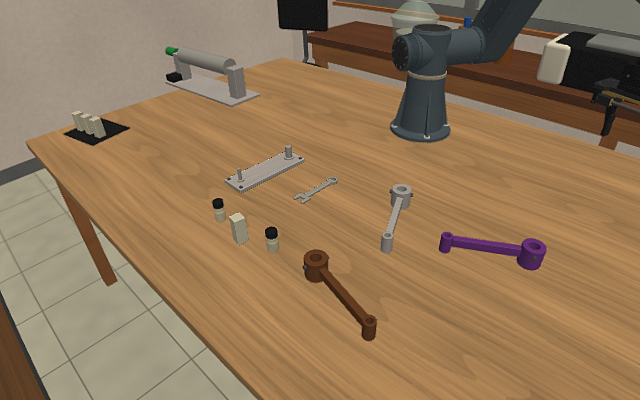

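```bash
python3 -c "
import cv2
i=cv2.imread('pics/t1.png')[100:300,110:310];cv2.imwrite('pics/t1c.png',cv2.resize(i,(600,600),interpolation=2))"
```

```text
(no output)
```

View pics/t1c.png

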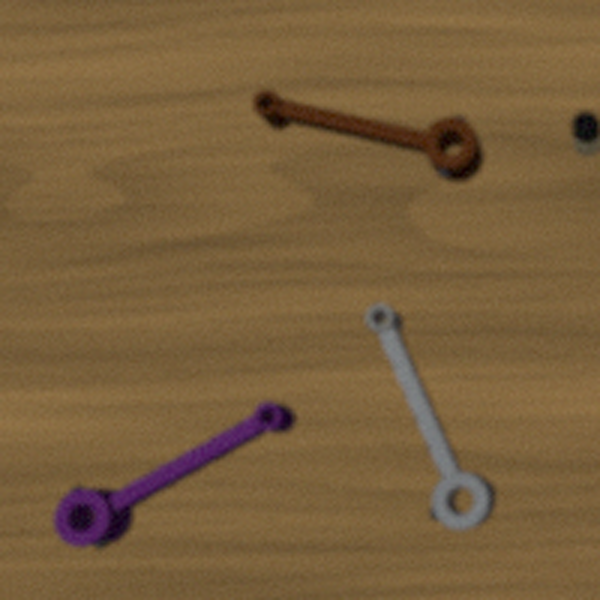

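Candidates for the bracket in the scene picture are brown at (340,293), purple at (490,250) and plain silver at (396,217). Silver is the aluminium one, and the crop confirms it: big boss at lower right, small boss at the top. The stand is at (265,170), with the thick post at (288,150) and the thin post at (239,173). The networks' positions agree with both pictures, so I'm setting out.

Emit:
move_arm(series="-24 -18 5 0 0 -5; -49 -36 11 0 0 -10; -73 -53 16 0 0 -15; -98 -71 21 0 0 -20; -122 -89 27 0 0 -25; -146 -107 32 0 0 -31; -171 -125 37 0 0 -36; -195 -142 42 0 0 -41", jaw=1)

```text
time: 1.57
position: [0.322, 0.4088, 0.2025]
tool_rot: [-0.218, 0.976, 0.0, 0.0]
ft_force: [-0.1, 0.3, 0.1]
grip_width: 0.0868
grip_force: 0.0
```

```bash
cat >> h.py <<'E'
def to(p,yang):
    o=robot.get_obs(); A=R.from_quat(o['tool_rot']).as_matrix()
    B=np.array([[np.sin(yang),np.cos(yang),0],[-np.cos(yang),np.sin(yang),0],[0,0,-1]]) 
    B=np.column_stack([np.cross([np.cos(yang),np.sin(yang),0],[0,0,-1]),[np.cos(yang),np.sin(yang),0],[0,0,-1]])
    print('t',round(o['time'],2),'pos',o['position'].round(4) if hasattr(o['position'],'round') else o['position'],'shift mm',(A.T@(np.array(p)-o['position'])*1000).round(1),'turn deg',R.from_matrix(A.T@B).as_rotvec(degrees=True).round(2))
E
python3 -c "
from h import *
to([.469,.219,.16],np.radians(114.8))"
```

```text
t 1.57 pos [0.322  0.4088 0.2025] shift mm [ -52.3 -234.3   42.6] turn deg [0.   0.03 0.37]
```

Emit:
move_arm(series="-7 -30 5 0 0 0; -13 -60 11 0 0 0; -20 -90 16 0 0 0; -26 -120 21 0 0 0; -33 -150 27 0 0 0; -40 -180 32 0 0 0; -46 -210 38 0 0 0; -52 -234 42 0 0 0")

```text
time: 2.23
position: [0.4682, 0.2179, 0.1603]
tool_rot: [-0.215, 0.977, -0.0, 0.0]
ft_force: [1.0, 0.5, -0.2]
grip_width: 0.0867
grip_force: 0.0
```

```bash
python3 - <<'E'
from h import *
c=robot.camera('wrist');save(c,'w1')
for t in ['bracket_mid','bracket_big_end','bracket_small_end']:
    print(t,[(round(d['p'],2),np.round(d['xyz'],3).tolist(),px(c,d['xyz']).tolist()) for d in robot.tip_of(c,t)[:3]])
to([.469,.219,.032],np.radians(114.8))
g=[.469,.219,.04];print(px(c,g), px(c,[.423,.198,.05]),px(c,[.587,.274,.044]))
E
```

```text
bracket_mid [(0.6, [0.51, 0.237, 0.028], [321.0, 244.0])]
bracket_big_end [(0.82, [0.428, 0.202, -0.002], [324.0, 133.0])]
bracket_small_end [(0.7, [0.588, 0.273, 0.003], [321.0, 315.0]), (0.67, [0.507, 0.238, -0.002], [323.0, 228.0])]
t 2.43 pos [0.4671 0.2193 0.1605] shift mm [ -1.7  -1.1 128.5] turn deg [ 0.03 -0.02 -0.  ]
[322. 197.] [322. 133.] [322. 343.]
```

View pics/w1.png

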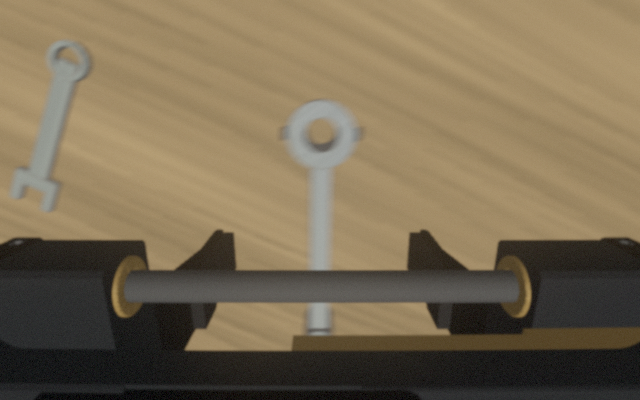

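The wrist view shows the big boss at (321,132), where I predicted (322,133), and the bar is centred between the pads. Next I descend and grip.

Emit:
move_arm(series="-1 -1 20 0 0 0; -2 -1 45 0 0 0; -2 -1 70 0 0 0; -2 -1 95 0 0 0; -2 -1 112 0 0 0; -2 -1 122 0 0 0; -2 -1 128 0 0 0; -2 -1 128 0 0 0")

```text
time: 3.1
position: [0.4683, 0.2202, 0.0319]
tool_rot: [-0.216, 0.976, 0.0, -0.001]
ft_force: [0.8, -0.6, -0.1]
grip_width: 0.0874
grip_force: 0.0
```

Emit:
move_arm(series="0 0 0 0 0 0; 0 0 0 0 0 0; 0 0 0 0 0 0; 0 0 0 0 0 0; 0 0 0 0 0 0; 0 0 0 0 0 0; 0 0 0 0 0 0; 0 0 0 0 0 0", jaw=0, newtons=40)

```text
time: 3.77
position: [0.4692, 0.2196, 0.0327]
tool_rot: [-0.216, 0.976, -0.0, 0.0]
ft_force: [0.0, 0.3, -0.1]
grip_width: 0.0417
grip_force: 0.0
```

Emit:
move_arm(series="0 0 0 0 0 0; 0 0 0 0 0 0; 0 0 0 0 0 0; 0 0 0 0 0 0; 0 0 0 0 0 0; 0 0 0 0 0 0; 0 0 0 0 0 0; 0 0 0 0 0 0")

```text
time: 4.43
position: [0.469, 0.2197, 0.0325]
tool_rot: [-0.216, 0.976, 0.0, -0.0]
ft_force: [-1.4, 1.4, -0.1]
grip_width: 0.0155
grip_force: 40.0
```

Emit:
move_arm(series="0 0 -3 0 0 0; 0 0 -8 0 0 0; 0 0 -14 0 0 0; 0 0 -20 0 0 0; 0 0 -26 0 0 0; 0 0 -30 0 0 0; 0 0 -32 0 0 0; 0 0 -32 0 0 0")

```text
time: 5.1
position: [0.4695, 0.2197, 0.0653]
tool_rot: [-0.216, 0.976, -0.0, 0.001]
ft_force: [-0.3, 0.5, -5.0]
grip_width: 0.0154
grip_force: 40.0
```

```bash
python3 - <<'E'
from h import *
c=robot.camera('wrist');save(c,'w2')
o=robot.get_obs();print(o['position'],o['ft_force'],o['moment'],o['grip_width'],o['grip_force'])
s=robot.camera('scene')
cv2.imwrite('pics/s2.png',cv2.resize(s['img'][130:280,320:520,::-1],(800,600)))
for c in (c,s):
 for t in ['bracket_mid','bracket_big_end','bracket_small_end']:
    print(t,[(round(d['p'],2),np.round(d['xyz'],3).tolist(),px(c,d['xyz']).tolist()) for d in robot.tip_of(c,t)[:4]])
E
```

```text
[0.46929072 0.21966936 0.0649322 ] [-0.06508134  0.08279288 -4.0345379 ] [ 0.04253056  0.04222908 -0.01180477] 0.015349244550848398 39.96177180670202
bracket_mid [(0.81, [0.508, 0.238, 0.062], [321.0, 348.0])]
bracket_big_end []
bracket_small_end [(0.82, [0.501, 0.371, -0.003], [497.0, 341.0])]
bracket_mid [(0.87, [0.775, 0.294, 0.027], [337.0, 294.0]), (0.79, [0.505, 0.237, 0.061], [395.0, 205.0]), (0.59, [0.461, 0.448, 0.032], [486.0, 245.0]), (0.41, [0.772, -0.095, 0.001], [222.0, 220.0])]
bracket_big_end [(0.75, [0.423, 0.2, 0.032], [401.0, 194.0]), (0.73, [0.746, 0.211, 0.001], [317.0, 274.0]), (0.58, [0.416, 0.533, -0.001], [528.0, 263.0])]
bracket_small_end [(0.86, [0.5, 0.376, 0.003], [446.0, 250.0]), (0.74, [0.79, 0.386, 0.002], [371.0, 334.0]), (0.58, [0.59, 0.276, 0.037], [387.0, 238.0]), (0.15, [0.51, 0.24, 0.035], [394.0, 215.0])]
```

View pics/s2.png

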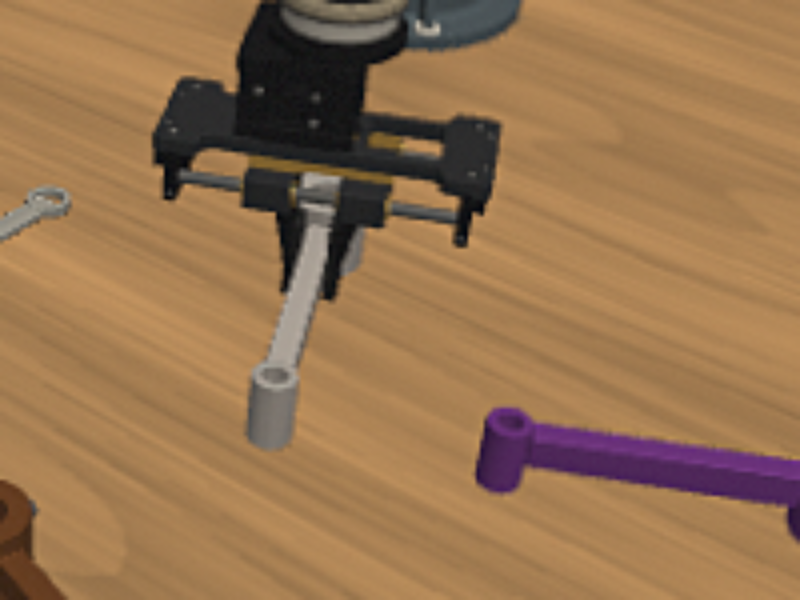

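The scene crop shows the bracket hanging level, with the small boss at crop (272,410). The grip is about 41 mm from the middle and the moment is small. Next I lift it higher and compute the transfer.

Emit:
move_arm(series="0 0 -4 0 0 0; 0 0 -14 0 0 0; 0 0 -28 0 0 0; 0 0 -42 0 0 0; 0 0 -56 0 0 0; 0 0 -68 0 0 0; 0 0 -75 0 0 0; 0 0 -77 0 0 0")

```text
time: 6.17
position: [0.4699, 0.2199, 0.1434]
tool_rot: [-0.216, 0.976, 0.0, 0.002]
ft_force: [-0.6, 0.0, -3.7]
grip_width: 0.0155
grip_force: 40.0
```

```bash
python3 -c "
from h import *
to([.507,-.185,.142],np.radians(87.0))"
```

```text
t 6.17 pos [0.4699 0.2199 0.1434] shift mm [ 136.9 -382.8    1.2] turn deg [1.000e-02 1.900e-01 2.791e+01]
```

Emit:
move_arm(series="1 -3 0 0 0 0; 4 -11 0 0 0 0; 9 -25 0 0 0 0; 16 -43 0 0 0 0; 23 -63 0 0 0 0; 30 -83 0 0 0 0; 37 -104 0 0 0 0; 44 -124 0 0 0 0")

```text
time: 6.83
position: [0.4808, 0.0869, 0.1407]
tool_rot: [-0.216, 0.976, 0.0, -0.001]
ft_force: [1.1, 0.2, -3.1]
grip_width: 0.0159
grip_force: 40.0
```

Emit:
move_arm(series="7 -21 0 0 0 0; 15 -41 0 0 0 0; 22 -62 0 0 0 0; 30 -83 0 0 0 0; 37 -104 0 0 0 0; 44 -123 0 0 0 0; 51 -141 0 0 0 0; 56 -157 0 0 0 0")

```text
time: 7.5
position: [0.4958, -0.0792, 0.1406]
tool_rot: [-0.215, 0.977, 0.0, -0.001]
ft_force: [0.7, 0.3, -3.5]
grip_width: 0.0157
grip_force: 40.0
```

Emit:
move_arm(series="5 -15 0 0 0 2; 10 -29 0 0 0 5; 15 -43 0 0 0 9; 20 -57 0 0 0 13; 25 -71 0 0 0 17; 30 -84 0 0 0 21; 34 -94 0 0 0 25; 36 -101 0 0 0 28")

```text
time: 8.17
position: [0.5057, -0.1858, 0.1404]
tool_rot: [0.029, 1.0, 0.0, -0.001]
ft_force: [0.3, -0.8, -3.7]
grip_width: 0.0154
grip_force: 40.0
```

Emit:
move_arm(series="0 0 0 0 0 0; 0 0 0 0 0 0; 0 0 0 0 0 0; 0 0 0 0 0 0")

```text
time: 8.5
position: [0.5061, -0.1834, 0.1412]
tool_rot: [0.026, 1.0, 0.0, -0.001]
ft_force: [-1.0, 0.5, -3.4]
grip_width: 0.0152
grip_force: 40.0
```

```bash
python3 - <<'E'
from h import *
to([.507,-.185,.1245],np.radians(87.0))
s=robot.camera('scene');t=robot.camera('top')
cv2.imwrite('pics/s3.png',cv2.resize(s['img'][70:220,180:380,::-1],(800,600)))
cv2.imwrite('pics/t3.png',cv2.resize(t['img'][140:290,310:510,::-1],(800,600)))
o=robot.get_obs();print(o['moment'])
for c in (s,t):
 for n in ['bracket_mid','bracket_big_end','bracket_small_end','stand_thick_post','stand_thin_post']:
    print(n,[(round(d['p'],2),np.round(d['xyz'],3).tolist()) for d in robot.tip_of(c,n) if d['xyz'][1]<0])
E
```

```text
t 8.5 pos [ 0.5061 -0.1834  0.1412] shift mm [-1.1 -1.5 16.6] turn deg [ 0.05 -0.08 -0.02]
[ 0.03484524 -0.02661389 -0.03252172]
bracket_mid [(0.88, [0.547, -0.185, 0.136])]
bracket_big_end [(0.77, [0.455, -0.181, 0.107])]
bracket_small_end [(0.68, [0.632, -0.188, 0.109])]
stand_thick_post [(0.73, [0.458, -0.183, 0.052])]
stand_thin_post [(0.59, [0.64, -0.189, 0.053]), (0.23, [0.458, -0.181, 0.108])]
bracket_mid [(0.59, [0.549, -0.184, 0.138])]
bracket_big_end [(0.77, [0.456, -0.182, 0.109])]
bracket_small_end [(0.57, [0.639, -0.19, 0.111])]
stand_thick_post [(0.74, [0.455, -0.181, 0.052])]
stand_thin_post [(0.6, [0.637, -0.194, 0.054]), (0.32, [0.546, -0.185, 0.138])]
```

View pics/s3.png

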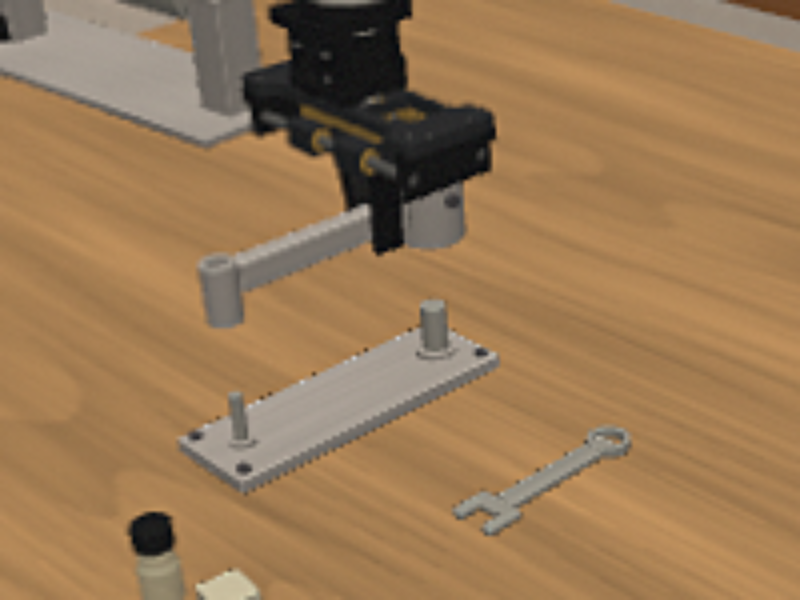

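View pics/t3.png

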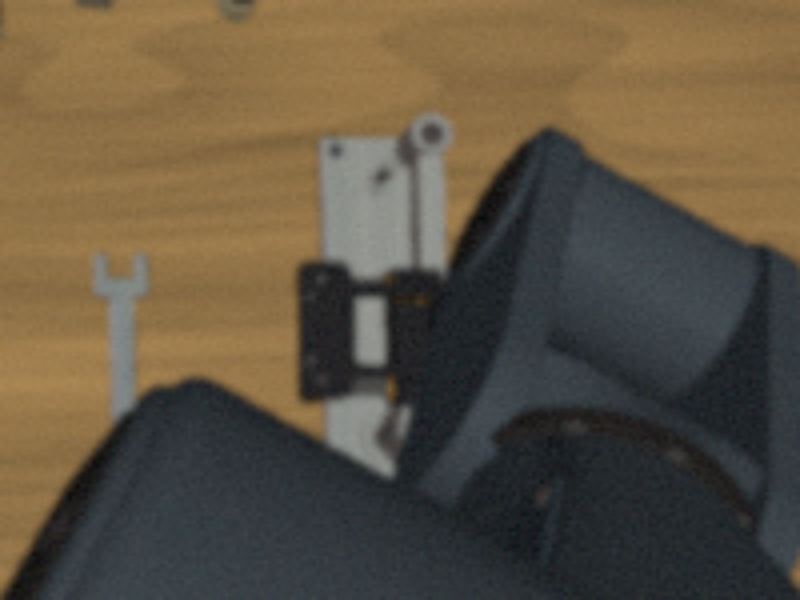

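The bracket is level above the stand. The scene crop has the small boss at (222,290) over the thin post (238,420), and the big boss at (437,215) over the thick post (433,330). Network estimates agree to about 2 mm. I'll lower it 17 mm with a small trim and let it settle.

Emit:
move_arm(series="0 0 3 0 0 0; -1 -1 7 0 0 0; -1 -1 11 0 0 0; -1 -1 14 0 0 0; -1 -1 16 0 0 0; -1 -1 17 0 0 0; -1 -1 17 0 0 0; -1 -1 17 0 0 0")

```text
time: 9.77
position: [0.5076, -0.1852, 0.1245]
tool_rot: [0.027, 1.0, 0.0, -0.0]
ft_force: [-0.1, -0.5, -2.8]
grip_width: 0.0157
grip_force: 40.0
```

Emit:
move_arm(series="0 0 0 0 0 0; 0 0 0 0 0 0; 0 0 0 0 0 0; 0 0 0 0 0 0; 0 0 0 0 0 0; 0 0 0 0 0 0; 0 0 0 0 0 0; 0 0 0 0 0 0")

```text
time: 10.43
position: [0.5076, -0.1852, 0.1246]
tool_rot: [0.027, 1.0, -0.0, 0.0]
ft_force: [0.1, 1.0, -3.8]
grip_width: 0.0158
grip_force: 40.0
```

```bash
python3 - <<'E'
from h import *
o=robot.get_obs();print(o['time'],o['position'],o['moment'],o['grip_force'],np.abs(o['joint_velocities']).max())
for k in ('scene','top'):
 c=robot.camera(k)
 for n in ['bracket_mid','bracket_big_end','bracket_small_end','stand_thick_post','stand_thin_post']:
    print(n,[(round(d['p'],2),np.round(d['xyz'],3).tolist()) for d in robot.tip_of(c,n) if d['xyz'][1]<0][:1])
E
```

```text
10.4333 [ 0.5076215  -0.18516047  0.12457929] [ 0.0497852  -0.01023409  0.00373004] 39.96173467487097 0.0016476401084697637
bracket_mid [(0.81, [0.546, -0.186, 0.12])]
bracket_big_end [(0.65, [0.456, -0.185, 0.093])]
bracket_small_end [(0.68, [0.636, -0.19, 0.095])]
stand_thick_post [(0.82, [0.459, -0.179, 0.052])]
stand_thin_post [(0.93, [0.638, -0.192, 0.054])]
bracket_mid [(0.82, [0.549, -0.184, 0.121])]
bracket_big_end []
bracket_small_end [(0.73, [0.639, -0.195, 0.093])]
stand_thick_post []
stand_thin_post [(0.82, [0.641, -0.192, 0.058])]
```

All within tolerance, so I'm handing it in.

```bash
python3 -c "
from rig import robot
print(robot.hand_in())"
```

```text
the job is handed in; nothing more can be done
None
```

I handed the job in with the silver bracket gripped at its balance point, held level and still about 4 cm above the post tips; the last check put each boss within about 7 mm of its post (limit 14 mm), and the hand-in returned no verdict.

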